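# Fetch the oil bottle from behind the reagent bottles and put it on the balance

## Robot

A 7-joint arm with a two-finger parallel gripper is mounted at the origin on a cart in front of the work surface, level with it; the furniture and walls round the work are solid. World frame = base frame: x ahead of the robot, y to its left, z up, the work surface at z = 0. Lengths are in m, angles in rad, forces in N, time in s.
With the tool pointing down it reaches from about 0.4 to 0.875 m from the base axis. Payload 19.3 kg.
Tool frame: the origin (TCP) lies at the very end of the fingers, on their centre line; the grasp point (between the pads) lies 19 mm behind it; z points along the fingers, y is the line along which they close (so a half turn about z gives the same grasp; the last joint's range is limited). The gripper opens to 85 mm and grips with 20 to 120 N. Pads are 22 mm wide; open, the fingers measure 114 mm over their backs; the gripper's body (76 mm by 85 mm) begins 54 mm behind the grasp point. The pads swing forward as they close: fully open they stand 13 mm farther back than shut.
Start: joints at [-0.07, 0.521, -0.036, 1.599, 0.021, 1.021, -0.113], TCP at [0.625, -0, 0.231] pointing down, gripper open.
Joint ranges: [-2.91, 2.91], [-0.3, 2.13], [-1.5, 1.42], [0.17, 2.43], [-1.26, 4.41], [0.16, 1.93], [-2.52, 2.52]. Speed limits (rad/s): [1.89, 1.89, 2.39, 2.39, 3.01, 3.01, 3.01].

## Interface

Orientations are given as [roll, pitch, yaw] about the fixed x, y, z axes, in that order (R = Rz(yaw) Ry(pitch) Rx(roll)).
In Python, from workcell import bot, grab_frame, calibration, job gives the robot as it stands.
- The arm moves only by the shell command python3 -m creep [FORCE], which reads ROWS from standard input. ROWS is a JSON list of rows, 1 to 5 of them, each an object with the fields aperture (the finger opening in m), xyz (a list: dx, dy, dz in normalised numbers (1 is 0.25 m)), rot (a list: a rotation vector rx, ry, rz in parts of the range, where 1.0 means 2 pi rad); a field left out counts as zero (the opening has to be given); each row is the pose to reach, as a shift and turn from the pose commanded when the command began, along the tool's axes at that moment; what a row does not reach only later rows make up. A row lasts 1/8 s, in which the tool goes at most 0.0625 m and 0.188 rad, less where a joint would pass 70% of its speed; a pose out of reach is approached as far as the arm can. The fingers move at their own pace and stop on an object; FORCE is the grip in N (left out, the last holds). Time passes only in rows, so rows that do not move let the fingers close. It prints the time, the measured TCP pose, the force, the opening and the grip force at its end. Shift and turn numbers lie between -1 and 1, and a call with a number outside is refused. Input that does not fit is refused with a message, and nothing moves.
- bot.observe(): the state, without advancing time (a new reading comes with each control period).
- grab_frame(name): name is "scene" or "side" or "wrist"; returns (picture, depth): 400x640x3 uint8, blue, green, red; 400x640 float32, m along the optical axis (not along the pixel's ray), 0 where there is no reading.
- calibration(name): a dict with "vfov" (degrees; the focal length in pixels is half the picture's height over the tangent of half this angle, whatever the lens; pixels are square), "cx", "cy" (the principal point, pixels), "eye" and "attitude" of the camera in the world. Camera axes: x right, y down, z forward; pixel columns grow to the right and rows downward; lengths in m; the calibration is good to about 2 mm. A picture is of the moment at which its call begins: read the wrist's pose just before it. calibration takes no time and is no camera call; for the wrist camera it gives the pose at the moment of the call.
- job.job_done(): hands the job in; it is judged then, once.
The state is a dict: "clock": time; "qpos": joint angles; "qd": joint speeds; "joint_efforts": joint torques, N m; "position": TCP position; "tool_rot": TCP orientation; "force": force on the tool from outside, world axes, zero at the start; "moment": the same for the moment, N m; "grip_width": finger opening in m; "finger_force": force on a finger pad.
Only numpy, scipy, OpenCV 4.12 (cv2) and the standard library are available. Lean on these libraries where they do the work, as an engineer would, in place of code of your own. Each camera call takes 0.05 s, during which the arm holds its last target. There are 200 camera calls.

## Task

The little black-capped bottle of immersion oil is wanted on the balance, but it stands in the back row of the bottle rack with two tall reagent bottles in the way. Lift both tall bottles out and stand them in the empty yellow tray, put the oil bottle in the middle of the balance pan, and only then put each tall bottle back in the rack compartment it came from. They are glass: keep everything upright, set each bottle down gently without dropping it, and leave the white-capped vial where it is in the rack.

Things in the scene. Friction and masses are not known exactly. Their poses are not given: they have to be found in the camera images.
- blue_cap_bottle: tall round glass bottle with a blue screw cap, 67 mm in diameter, 142 mm high. Origin at the centre of its underside, z up. The cap, 42 mm in diameter, is the top 20 mm and is a good place to grip; the bottle narrows to the cap. About 0.4 kg. Stands in one of the two front compartments of the rack (left or right varies).
- orange_cap_bottle: round glass bottle with an orange screw cap, 60 mm in diameter, 122 mm high. Origin at the centre of its underside, z up. The cap, 39 mm in diameter, is the top 20 mm and is a good place to grip. About 0.3 kg. Stands in the other front compartment of the rack.
- oil_bottle: little bottle of immersion oil with a black cap, 52 mm high. Origin at the centre of its underside, z up. Its body is a cylinder 25 mm in diameter and about 44 mm high, with a 16 mm cap on top. 30 g. Stands in one of the two middle compartments of the rack's back row.
- white_cap_vial: little glass vial with a white cap, 25 mm in diameter, 56 mm high, origin at the centre of its underside. Stands in the other middle compartment of the back row, beside the oil bottle, and stays there.
- bottle_rack: light grey plastic rack, fixed, 132 (x) by 180 mm (y). Origin: centre of its underside, x towards the back row. Floor 4 mm thick. Front: two 84 x 84 mm compartments centred at x -20, y +44 and -44 mm, walls up to 36 mm above the worktop. Back: four, 36 mm (x) by 40 mm, centred at x +44, y -66, -22, 22, 66 mm; the walls round these and between the rows reach 20 mm above the worktop.
- spill_tray: empty shallow yellow tray near the robot, fixed, 156 mm (its x) by 221 mm (its y), 35 mm high. Origin at the centre of its underside. The flat floor inside, 6 mm above the origin, measures 136 x 202 mm; both tall bottles fit side by side along its y, 50 mm either side of the centre.
- balance_pan (a point): centre of the top face of the round steel balance pan, 108 mm in diameter, about 44 mm above the worktop. The balance is low, light grey and fixed, 170 x 130 mm, its display and keys on the side towards the robot.
Not all that is in view belongs to the job. Leave any green or turquoise look-alike of the oil_bottle alone.

How it is judged:
By the outcome, as a careful person would: the job done as asked, in the order asked, and still so for the second after the job is handed in, with the robot touching nothing.
It also fails if it takes over 122 s, if anything falls off the work surface, if the arm or the gripper's body presses on something with over 40 N, if the wrist force passes 120 N, or if a joint passes its speed limit or range.

## Working session

There is one attempt and no reset: what is moved stays moved. The work goes in short steps, Python scripts to look and compute and a shell command to move; the robot and the scene stay as the last step left them, time stands still between calls to the robot, and variables do not carry over. Pictures are saved under pics/ and viewed, at most 14 in all, crops included, and the job is handed in when it is done.

```bash
ls; mkdir -p pics
cat > h.py <<'E'
import numpy as np, cv2
from scipy.spatial.transform import Rotation as R
from workcell import bot, grab_frame, calibration, job
def cloud(name):
    c=calibration(name); im,d=grab_frame(name)
    f=200/np.tan(np.radians(c["vfov"])/2)
    v,u=np.mgrid[0:400,0:640]
    P=np.stack([(u-c["cx"])/f*d,(v-c["cy"])/f*d,d],-1)
    a=np.array(c["attitude"])
    M=a if a.shape==(3,3) else R.from_euler('xyz',a).as_matrix()
    W=P@M.T+np.array(c["eye"]); W[d==0]=np.nan
    return im,d,W
E
python3 - <<'E'
from h import *
for n in ["scene","side"]:
    print(n,calibration(n)); im,d,W=cloud(n); cv2.imwrite(f"pics/{n}0.png",im); np.save(n+"0.npy",W)
s=bot.observe(); print(s)
E
```

```text
pics
scene {'vfov': 45.28965999990654, 'cx': 329.9039134398483, 'cy': 194.90102256095005, 'eye': array([ 0.06887997, -0.50890121,  0.93348263]), 'attitude': array([-2.45388433, -0.01928947, -0.71979258])}
side {'vfov': 55.0095042787178, 'cx': 315.43158327494257, 'cy': 195.61298368989708, 'eye': array([0.19318062, 0.79744385, 0.45361485]), 'attitude': array([-1.99775644,  0.02207137, -2.74059188])}
{'clock': 0.1, 'qpos': array([-0.0701962 ,  0.52194332, -0.0363313 ,  1.59988359,  0.02122022,
        1.02106578, -0.11280272]), 'qd': array([ 0.0020802 , -0.00192533, -0.00149072, -0.00416936,  0.00106752,
        0.00069402, -0.00099592]), 'joint_efforts': array([ 6.00351588e-03, -9.28489351e+01,  1.98515877e+00, -3.70530617e+01,
        1.82421418e-02,  5.33716375e-03, -2.83208755e-05]), 'position': array([ 6.24745148e-01, -3.52534573e-05,  2.30814285e-01]), 'tool_rot': array([-3.14068130e+00,  7.57514123e-05,  1.57079157e+00]), 'force': array([0.36762283, 0.56688174, 0.49939203]), 'moment': array([ 0.06384982,  0.03488825, -0.02910767]), 'finger_force': 0.0, 'grip_width': 0.08539400574218257}
```

View pics/scene0.png

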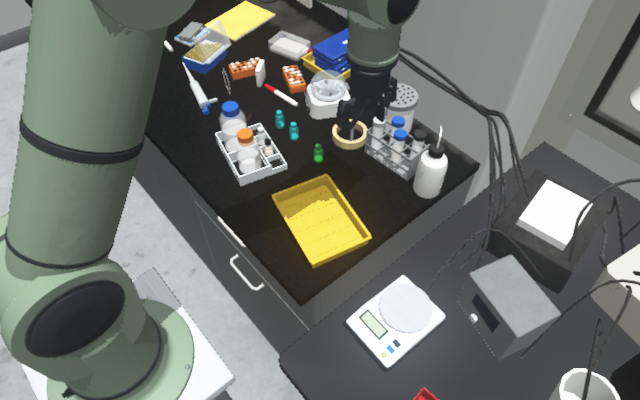

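View pics/side0.png

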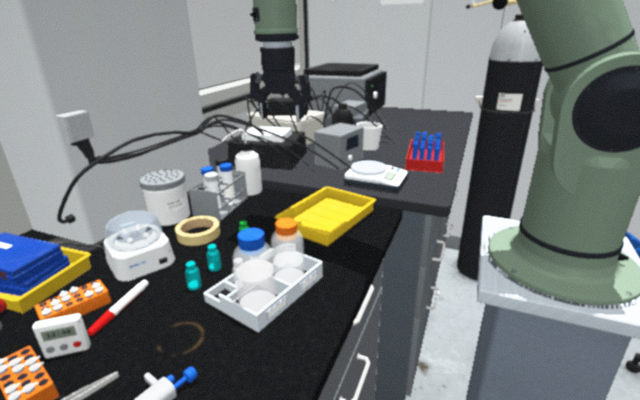

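The scene view shows the blue cap (231,108), orange cap (246,135), rack around (250,152), tray (320,220) and balance pan (405,307). The teal look-alikes are at (280,118) and (294,130), and the green one is at (318,152). I'll enlarge the rack and measure.

Run:
```python
from h import *
im=cv2.imread("pics/scene0.png"); W=np.load("scene0.npy")
cv2.imwrite("pics/crop1.png",cv2.resize(im[90:190,205:335],None,fx=6,fy=6,interpolation=cv2.INTER_CUBIC))
hsv=cv2.cvtColor(im,cv2.COLOR_BGR2HSV)
def cap(lo,hi,box):
    x0,x1,y0,y1=box
    m=np.zeros(im.shape[:2],bool); m[y0:y1,x0:x1]=cv2.inRange(hsv,lo,hi)[y0:y1,x0:x1]>0
    p=W[m]; p=p[~np.isnan(p[:,0])]; zt=np.percentile(p[:,2],95); t=p[p[:,2]>zt-.004]
    (c,r)=cv2.minEnclosingCircle(t[:,:2].astype(np.float32)); print(len(t),zt,c,r,t.mean(0))
cap((95,120,50),(130,255,255),(215,245,95,122)); cap((5,140,80),(20,255,255),(230,260,122,148))
Z=W
# tray: rim points
m=cv2.inRange(hsv,(22,120,60),(35,255,255))>0; m[:170]=0
p=W[m]; p=p[~np.isnan(p[:,0])]; 
for lo,hi in[(.028,.045),(-.01,.015)]:
    q=p[(p[:,2]>lo)&(p[:,2]<hi)]; print("tray",len(q),q[:,2].mean(),cv2.minAreaRect(q[:,:2].astype(np.float32)))
# balance pan
q=W[270:340,370:445].reshape(-1,3); q=q[~np.isnan(q[:,0])]; 
h=np.histogram(q[:,2],np.arange(-.02,.07,.004)); print(h[0],h[1].round(3))
# rack rim 36mm
q=W[118:190,208:295].reshape(-1,3)
for lo,hi in[(.031,.041),(.015,.025)]:
    r=q[(q[:,2]>lo)&(q[:,2]<hi)]; print("rack",len(r),cv2.minAreaRect(r[:,:2].astype(np.float32)))
for uv in[(406,307),(390,300),(420,310),(405,290),(268,143),(280,112),(294,125),(318,146),(267,140),(256,130)]: print(uv,W[uv[1],uv[0]].round(3))
S=np.load("side0.npy")
for u,v in[(372,167),(250,235),(288,226),(206,293),(258,330),(322,259)]: print("side",u,v,S[v,u].round(3))
```

```text
137 0.14808057029602634 (0.506125807762146, 0.34737852215766907) 0.023545153439044952 [0.50499801 0.34609925 0.14617581]
115 0.12827030369956552 (0.4865870475769043, 0.25824442505836487) 0.01889747567474842 [0.48664359 0.25782054 0.12637403]
tray 933 0.034317906329343534 ((0.5099004507064819, 0.006459057331085205), (0.22483175992965698, 0.15733112394809723), 77.31769561767578)
tray 4016 0.006040895366975041 ((0.5259752869606018, 0.02069653570652008), (0.24773523211479187, 0.16870622336864471), 76.93583679199219)
[   0    0    0  191 1200  190    2    9   16   32   24  100  425  773
   98 1068  983   20   12    5   14    4] [-0.02  -0.016 -0.012 -0.008 -0.004  0.     0.004  0.008  0.012  0.016
  0.02   0.024  0.028  0.032  0.036  0.04   0.044  0.048  0.052  0.056
  0.06   0.064  0.068]
rack 414 ((0.5253823399543762, 0.24460074305534363), (0.26427772641181946, 0.20651406049728394), 69.57199096679688)
rack 523 ((0.547325611114502, 0.2902466952800751), (0.18510378897190094, 0.1991657167673111), 76.76224517822266)
(406, 307) [ 0.487 -0.291  0.045]
(390, 300) [ 0.475 -0.258  0.042]
(420, 310) [ 0.505 -0.313  0.043]
(405, 290) [ 0.514 -0.263  0.044]
(268, 143) [0.553 0.262 0.05 ]
(280, 112) [0.65  0.337 0.051]
(294, 125) [0.647 0.272 0.051]
(318, 146) [0.645 0.169 0.05 ]
(267, 140) [0.553 0.266 0.057]
(256, 130) [0.584 0.368 0.002]
side 372 167 [ 0.474 -0.283  0.043]
side 250 235 [0.502 0.353 0.147]
side 288 226 [0.476 0.273 0.126]
side 206 293 [0.593 0.374 0.02 ]
side 258 330 [0.471 0.403 0.004]
side 322 259 [0.453 0.174 0.001]
```

View pics/crop1.png

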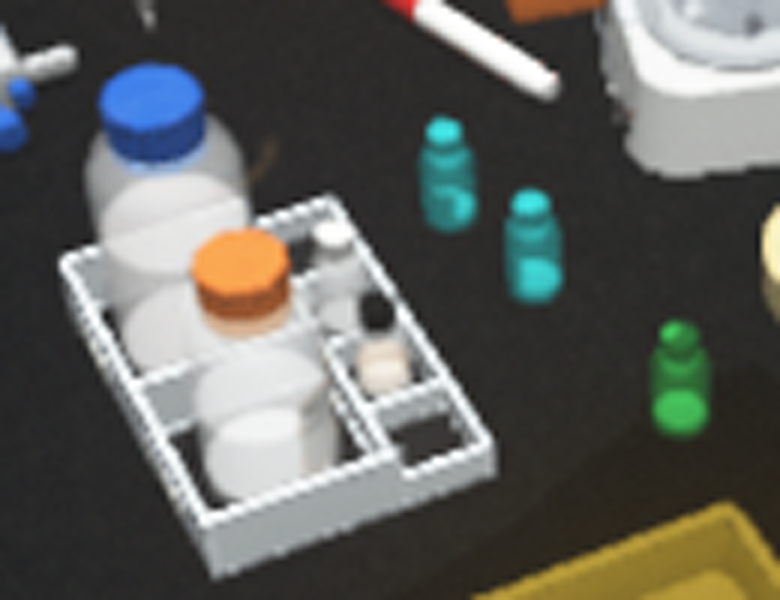

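The crop shows the oil bottle inside the rack: black cap at (268,142), with the white cap beside it at (260,130). The other small bottles are teal (280,118), teal (294,130) and green (318,152), all outside the rack and without black caps. So the target is (268,142). Next I'll refine the rack, tray and pan poses.

Run:
```python
from h import *
c=calibration("scene"); f=200/np.tan(np.radians(c["vfov"])/2); M=R.from_euler('xyz',c["attitude"]).as_matrix()
def ray(u,v,z):
    d=M@np.array([(u-c["cx"])/f,(v-c["cy"])/f,1]); e=np.array(c["eye"]); return (e+d*(z-e[2])/d[2])[:2]
A=[(240,176.7,.036,-66,-90),(216.7,133,.036,-66,90),(286.7,163.3,.020,66,-90),(260.5,123.3,.020,66,90)]
w=np.array([ray(*a[:3]) for a in A]); l=np.array([a[3:] for a in A])/1000
print(w.round(3))
q,p=w-w.mean(0),l-l.mean(0); th=np.arctan2((p[:,0]*q[:,1]-p[:,1]*q[:,0]).sum(),(p*q).sum())
Rm=lambda t:np.array([[np.cos(t),-np.sin(t)],[np.sin(t),np.cos(t)]])
o=w.mean(0)-Rm(th)@l.mean(0); print("rack",o,th,"resid",((w-o)@Rm(th)-l).round(4).tolist())
for n,x in dict(front_p=(-.02,.044),front_m=(-.02,-.044),oil=(.044,-.022)).items(): print(n,(o+Rm(th)@x).round(4))
print("oilcap",ray(268,139.8,.056),"orange",ray(246,132,.126),"blue",ray(231,105,.146))
W=np.load("scene0.npy"); q=W[270:340,370:445].reshape(-1,3); q=q[(q[:,2]>.040)&(q[:,2]<.05)].astype(np.float32)
print("pan",cv2.minEnclosingCircle(q[:,:2]),np.median(q,0))
S=np.load("side0.npy");q=S[155:185,340:410].reshape(-1,3);q=q[(q[:,2]>.040)&(q[:,2]<.05)].astype(np.float32)
print("pan side",cv2.minEnclosingCircle(q[:,:2]),np.median(q,0))
im=cv2.imread("pics/side0.png")
hsv=cv2.cvtColor(im,cv2.COLOR_BGR2HSV)
for lo,hi,b in[((95,120,50),(130,255,255),(235,270,225,250)),((5,140,80),(20,255,255),(270,305,215,240))]:
    m=np.zeros((400,640),bool); m[b[2]:b[3],b[0]:b[1]]=cv2.inRange(hsv,lo,hi)[b[2]:b[3],b[0]:b[1]]>0
    p=S[m]; p=p[~np.isnan(p[:,0])]; t=p[p[:,2]>np.percentile(p[:,2],95)-.004]; print("cap side",cv2.minEnclosingCircle(t[:,:2].astype(np.float32)),t.mean(0))
q=S[185:245,270:380].reshape(-1,3);q=q[(q[:,2]>.028)&(q[:,2]<.042)&(q[:,1]<.16)].astype(np.float32);print("tray side",cv2.minAreaRect(q[:,:2]))
```

```text
[[0.436 0.223]
 [0.478 0.394]
 [0.561 0.197]
 [0.6   0.365]]
rack [0.51873484 0.29456955] -0.22841085249506093 resid [[0.0016, 0.0017], [0.0036, -0.0027], [-0.0023, 0.0042], [-0.003, -0.0033]]
front_p [0.5092 0.342 ]
front_m [0.4893 0.2562]
oil [0.5566 0.2632]
oilcap [0.55639179 0.26633954] orange [0.49288382 0.260652  ] blue [0.51004578 0.34613222]Traceback (most recent call last):
  File "<stdin>", line 14, in <module>
cv2.error: OpenCV(4.12.0) /io/opencv/modules/imgproc/src/shapedescr.cpp:201: error: (-215:Assertion failed) count >= 0 && (depth == CV_32F || depth == CV_32S) in function 'minEnclosingCircle'
```

Careful with the scale: shifts go in shares of 0.25 m and turns go in shares of 2 pi rad. That gives: 0.2 m / 0.25 = 0.8, -0.137 m / 0.25 = -0.548, 0.228 rad / 6.2832 = 0.0363.

```bash
echo '[{"aperture":0.085, "xyz":[0.2, -0.12, 0], "rot":[0, 0, 0.0159]}, {"aperture":0.085, "xyz":[0.4, -0.28, 0], "rot":[0, 0, 0.0363]}, {"aperture":0.085, "xyz":[0.6, -0.4, 0], "rot":[0, 0, 0.0363]}, {"aperture":0.085, "xyz":[0.8, -0.548, 0], "rot":[0, 0, 0.0363]}, {"aperture":0.085, "xyz":[0.8, -0.548, 0], "rot":[0, 0, 0.0363]}]' | python3 -m creep 40
python3 - <<'E'
from h import *
cc=lambda q:cv2.minEnclosingCircle(np.ascontiguousarray(q[:,:2],np.float32))
W=np.load("scene0.npy"); q=W[270:340,370:445].reshape(-1,3); q=q[(q[:,2]>.040)&(q[:,2]<.05)]
print("pan",cc(q),np.median(q,0))
S=np.load("side0.npy");q=S[155:185,340:410].reshape(-1,3);q=q[(q[:,2]>.040)&(q[:,2]<.05)]
print("pan side",cc(q),np.median(q,0))
q=S[185:245,270:380].reshape(-1,3);q=q[(q[:,2]>.028)&(q[:,2]<.042)&(q[:,1]<.16)].astype(np.float32);print("tray side",cv2.minAreaRect(np.ascontiguousarray(q[:,:2])))
im,d,W=cloud("wrist"); cv2.imwrite("pics/wrist1.png",im); np.save("wrist1.npy",W)
hsv=cv2.cvtColor(im,cv2.COLOR_BGR2HSV)
for n,lo,hi,z in[("blue",(95,120,50),(130,255,255),.146),("orange",(5,140,80),(20,255,255),.126)]:
    m=(cv2.inRange(hsv,lo,hi)>0)&(abs(W[...,2]-z)<.006)&(W[...,1]>.2)
    t=W[m]; 
    if len(t): print(n,len(t),cc(t),t.mean(0))
E
```

```text
clock: 0.72
position: [0.4853, 0.204, 0.2313]
tool_rot: [-3.14, -0.001, 1.35]
force: [0.0, 0.0, 0.1]
grip_width: 0.0848
finger_force: 0.0
pan ((0.5019516944885254, -0.2859751582145691), 0.06870537996292114) [ 0.48625798 -0.28958917  0.04394367]
pan side ((0.5191999673843384, -0.3076237142086029), 0.09493071585893631) [ 0.48681182 -0.28157286  0.04372399]
tray side ((0.5079507231712341, 0.007947780191898346), (0.2230178713798523, 0.15883496403694153), 77.12081146240234)
blue 2024 ((0.5032459497451782, 0.3482169210910797), 0.020722517743706703) [0.50214941 0.34259992 0.14595484]
orange 1472 ((0.4852016568183899, 0.26299411058425903), 0.018774326890707016) [0.48532144 0.26328574 0.12602519]
```

View pics/wrist1.png

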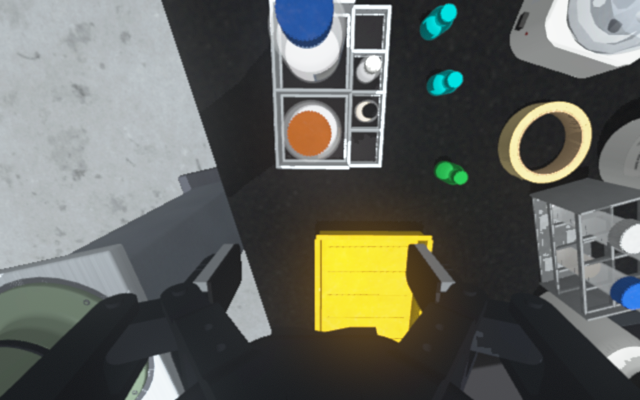

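The wrist view shows the orange cap at (308,133), the blue cap at (305,18), and the oil and white vials in the back row at (367,110) and (369,68). Measured heights of 0.126 and 0.146 match the given sizes. Moving above the orange cap.

Converted, 0.0595 m / 0.25 = 0.238, 0.05 m / 0.25 = 0.2.

```bash
echo '[{"aperture":0.085, "xyz":[0.16, -0.036, 0]}, {"aperture":0.085, "xyz":[0.238, -0.052, 0.2]}, {"aperture":0.085, "xyz":[0.238, -0.052, 0.2]}, {"aperture":0.085, "xyz":[0.238, -0.052, 0.2]}]' | python3 -m creep 40
python3 - <<'E'
from h import *
print(bot.observe()["position"],bot.observe()["tool_rot"])
im,d,W=cloud("wrist"); cv2.imwrite("pics/wrist2.png",im)
hsv=cv2.cvtColor(im,cv2.COLOR_BGR2HSV)
cc=lambda q:cv2.minEnclosingCircle(np.ascontiguousarray(q[:,:2],np.float32))
for n,lo,hi,z in[("blue",(95,120,50),(130,255,255),.146),("orange",(5,140,80),(20,255,255),.126)]:
    m=(cv2.inRange(hsv,lo,hi)>0)&(abs(W[...,2]-z)<.004)&(W[...,1]>.2)
    t=W[m]
    if len(t): print(n,len(t),cc(t),t.mean(0))
E
```

```text
clock: 1.27
position: [0.4896, 0.2596, 0.182]
tool_rot: [3.141, 0.0, 1.341]
force: [-0.4, -0.1, 1.7]
grip_width: 0.085
finger_force: 0.0
[0.48962529 0.25957275 0.1819955 ] [3.14116767e+00 4.46680280e-04 1.34108621e+00]
blue 3969 ((0.5033428072929382, 0.34929704666137695), 0.020727304741740227) [0.50352754 0.34962521 0.14602073]
orange 1983 ((0.485533207654953, 0.26317164301872253), 0.019734995439648628) [0.48579664 0.26388973 0.12587292]
```

Converted, 0.079 m / 0.25 = 0.316, -0.004 m / 0.25 = -0.016.

```bash
echo '[{"aperture":0.085, "xyz":[0.006, -0.016, 0.08]}, {"aperture":0.085, "xyz":[0.006, -0.016, 0.2]}, {"aperture":0.085, "xyz":[0.006, -0.016, 0.28]}, {"aperture":0.085, "xyz":[0.006, -0.016, 0.316]}, {"aperture":0.085, "xyz":[0.006, -0.016, 0.316]}]' | python3 -m creep 40; echo '[{"aperture":0.03}, {"aperture":0.03}, {"aperture":0.03}, {"aperture":0.03}, {"aperture":0.03}]' | python3 -m creep 45
```

```text
clock: 1.95
position: [0.4857, 0.2629, 0.1029]
tool_rot: [3.141, -0.0, 1.342]
force: [1.0, 0.4, -0.4]
grip_width: 0.0849
finger_force: 0.0
clock: 2.58
position: [0.4855, 0.2636, 0.1032]
tool_rot: [3.141, -0.001, 1.343]
force: [-2.3, -0.1, 12.1]
grip_width: 0.0402
finger_force: 39.3
```

Converted, -0.09 m / 0.25 = -0.36, -0.05 m / 0.25 = -0.2.

```bash
echo '[{"aperture":0.03, "xyz":[0, 0, -0.016]}, {"aperture":0.03, "xyz":[0, 0, -0.08]}, {"aperture":0.03, "xyz":[0, 0, -0.2]}, {"aperture":0.03, "xyz":[0, 0, -0.32]}, {"aperture":0.03, "xyz":[0, 0, -0.36]}]' | python3 -m creep 60; echo '[{"aperture":0.03, "xyz":[-0.08, 0.02, 0]}, {"aperture":0.03, "xyz":[-0.2, 0.056, 0]}, {"aperture":0.03, "xyz":[-0.36, 0.1, 0]}, {"aperture":0.03, "xyz":[-0.52, 0.144, 0]}, {"aperture":0.03, "xyz":[-0.68, 0.188, 0]}]' | python3 -m creep;  echo '[{"aperture":0.03, "xyz":[-0.16, 0.04, 0]}, {"aperture":0.03, "xyz":[-0.32, 0.088, 0]}, {"aperture":0.03, "xyz":[-0.44, 0.12, 0]}, {"aperture":0.03, "xyz":[-0.5, 0.136, 0]}, {"aperture":0.03, "xyz":[-0.5, 0.136, 0]}]' | python3 -m creep
python3 - <<'E'
from h import *
im,d,W=cloud("side"); cv2.imwrite("pics/side2.png",im[100:300,160:480].repeat(2,0).repeat(2,1)); print(bot.observe()["position"],bot.observe()["tool_rot"])
E
```

```text
clock: 3.2
position: [0.4858, 0.2635, 0.1944]
tool_rot: [3.14, -0.002, 1.343]
force: [-1.1, -0.5, -4.4]
grip_width: 0.0371
finger_force: 58.1
clock: 3.82
position: [0.4918, 0.0846, 0.1915]
tool_rot: [-3.14, 0.001, 1.342]
force: [0.6, 0.3, -2.9]
grip_width: 0.0378
finger_force: 58.1
clock: 4.45
position: [0.497, -0.0433, 0.1919]
tool_rot: [-3.141, 0.0, 1.341]
force: [0.1, 0.4, -4.0]
grip_width: 0.0378
finger_force: 58.1
[ 0.49712774 -0.04214731  0.19192084] [-3.14080361e+00 -9.93109490e-05  1.34250946e+00]
```

View pics/side2.png

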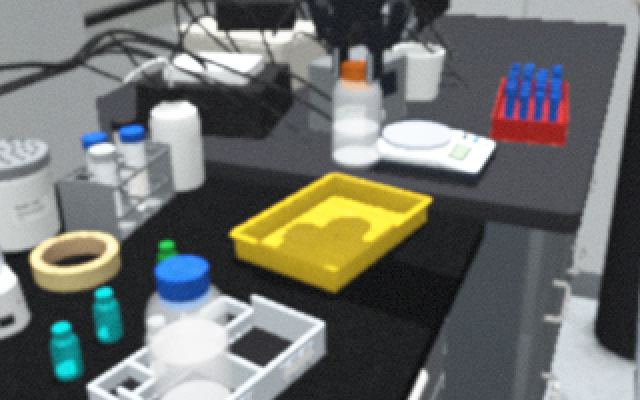

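The side view shows the orange bottle held upright at (355,110) above the far part of the tray, and the rack's orange compartment empty. Lowering it now.

Converted, 0.08 m / 0.25 = 0.32, 0.075 m / 0.25 = 0.3.

```bash
echo '[{"aperture":0.03, "xyz":[0, 0, 0.12]}, {"aperture":0.03, "xyz":[0, 0, 0.24]}, {"aperture":0.03, "xyz":[0, 0, 0.3]}, {"aperture":0.03, "xyz":[0, 0, 0.32]}, {"aperture":0.03, "xyz":[0, 0, 0.32]}]' | python3 -m creep; echo '[{"aperture":0.03, "xyz":[0, 0, 0.008]}, {"aperture":0.03, "xyz":[0, 0, 0.008]}]' | python3 -m creep;  echo '[{"aperture":0.03, "xyz":[0, 0, 0.008]}, {"aperture":0.03, "xyz":[0, 0, 0.008]}]' | python3 -m creep; echo '[{"aperture":0.03, "xyz":[0, 0, 0.008]}, {"aperture":0.03, "xyz":[0, 0, 0.008]}]' | python3 -m creep
```

```text
clock: 5.12
position: [0.4977, -0.0422, 0.1126]
tool_rot: [3.141, -0.0, 1.343]
force: [-0.4, -0.6, -3.3]
grip_width: 0.0376
finger_force: 58.2
clock: 5.38
position: [0.4977, -0.0424, 0.1107]
tool_rot: [3.141, -0.0, 1.343]
force: [0.1, -0.2, -3.4]
grip_width: 0.0375
finger_force: 58.2
clock: 5.62
position: [0.4974, -0.0424, 0.1083]
tool_rot: [-3.142, 0.0, 1.343]
force: [0.6, -0.9, -3.3]
grip_width: 0.0376
finger_force: 58.2
clock: 5.88
position: [0.4981, -0.0425, 0.107]
tool_rot: [3.14, -0.0, 1.343]
force: [-1.6, 0.3, 15.2]
grip_width: 0.0377
finger_force: 61.9
```

Converted, -0.13 m / 0.25 = -0.52, -0.06 m / 0.25 = -0.24.

```bash
echo '[{"aperture":0.045}, {"aperture":0.06}, {"aperture":0.085}, {"aperture":0.085}]' | python3 -m creep 40; echo '[{"aperture":0.085, "xyz":[0, 0, -0.08]}, {"aperture":0.085, "xyz":[0, 0, -0.24]}, {"aperture":0.085, "xyz":[0, 0, -0.4]}, {"aperture":0.085, "xyz":[0, 0, -0.52]}, {"aperture":0.085, "xyz":[0, 0, -0.52]}]' | python3 -m creep
python3 - <<'E'
from h import *
s=bot.observe(); print(s["position"])
y=s["tool_rot"][2]; d=np.array([.504,.348])-s["position"][:2]; print(d@[np.cos(y),np.sin(y)],d@[np.sin(y),-np.cos(y)])
im,dd,W=cloud("side"); cv2.imwrite("pics/side3.png",im[100:300,160:480].repeat(2,0).repeat(2,1))
im,dd,W=cloud("scene")
hsv=cv2.cvtColor(im,cv2.COLOR_BGR2HSV); m=(cv2.inRange(hsv,(5,140,80),(20,255,255))>0)&(abs(W[...,2]-.128)<.006)&(W[...,1]<.1)
t=W[m]; print(len(t), cv2.minEnclosingCircle(np.ascontiguousarray(t[:,:2],np.float32)) if len(t) else 0)
E
```

```text
clock: 6.38
position: [0.4974, -0.0424, 0.1062]
tool_rot: [-3.141, 0.0, 1.343]
force: [-0.3, -0.2, -0.1]
grip_width: 0.085
finger_force: 0.0
clock: 7.0
position: [0.4983, -0.0425, 0.2382]
tool_rot: [3.138, -0.001, 1.343]
force: [1.0, 0.4, 0.0]
grip_width: 0.085
finger_force: 0.0
[ 0.49834126 -0.04245179  0.23816616]
0.38161484635251725 -0.08279331291205383
228 ((0.4999936819076538, -0.046556565910577774), 0.01991874910891056)
```

View pics/side3.png

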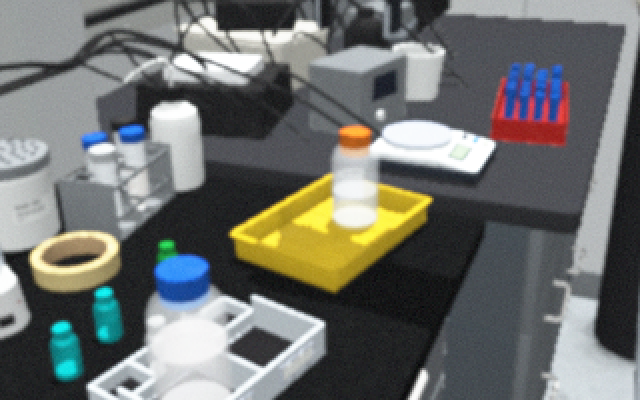

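The orange bottle stands upright in the far half of the tray (355,180). On to the blue one.

Converted, 0.24 m / 0.25 = 0.96, 0.2 m / 0.25 = 0.8.

```bash
echo '[{"aperture":0.085, "xyz":[0.2, -0.04, 0]}, {"aperture":0.085, "xyz":[0.4, -0.08, 0]}, {"aperture":0.085, "xyz":[0.6, -0.12, 0]}, {"aperture":0.085, "xyz":[0.8, -0.16, 0]}, {"aperture":0.085, "xyz":[0.96, -0.2, 0]}]' | python3 -m creep; echo '[{"aperture":0.085, "xyz":[0.2, -0.04, 0]}, {"aperture":0.085, "xyz":[0.4, -0.08, 0.08]}, {"aperture":0.085, "xyz":[0.5664, -0.132, 0.12]}, {"aperture":0.085, "xyz":[0.5664, -0.132, 0.16]}, {"aperture":0.085, "xyz":[0.5664, -0.132, 0.16]}]' | python3 -m creep
python3 - <<'E'
from h import *
s=bot.observe(); print(s["position"])
im,d,W=cloud("wrist")
hsv=cv2.cvtColor(im,cv2.COLOR_BGR2HSV)
m=(cv2.inRange(hsv,(95,120,50),(130,255,255))>0)&(abs(W[...,2]-.146)<.004)&(abs(W[...,1]-.348)<.05); t=W[m]; c=cv2.minEnclosingCircle(np.ascontiguousarray(t[:,:2],np.float32)); print(len(t),c)
y=s["tool_rot"][2]; d=np.array(c[0])-s["position"][:2]; print(d@[np.cos(y),np.sin(y)],d@[np.sin(y),-np.cos(y)])
E
```

```text
clock: 7.72
position: [0.5023, 0.2046, 0.235]
tool_rot: [-3.14, 0.001, 1.344]
force: [1.1, 0.2, -1.1]
grip_width: 0.085
finger_force: 0.0
clock: 8.35
position: [0.5023, 0.347, 0.1945]
tool_rot: [-3.14, 0.003, 1.343]
force: [-0.5, 0.1, -0.2]
grip_width: 0.0849
finger_force: 0.0
[0.50234285 0.34699074 0.19452775]
2465 ((0.5031533241271973, 0.34939441084861755), 0.021339768543839455)
0.0025247036990451977 0.00024570995442632545
```

Converted, 0.072 m / 0.25 = 0.288, 0.065 m / 0.25 = 0.26.

```bash
echo '[{"aperture":0.085, "xyz":[0.008, 0, 0.08]}, {"aperture":0.085, "xyz":[0.008, 0, 0.18]}, {"aperture":0.085, "xyz":[0.008, 0, 0.26]}, {"aperture":0.085, "xyz":[0.008, 0, 0.288]}, {"aperture":0.085, "xyz":[0.008, 0, 0.288]}]' | python3 -m creep 40; echo '[{"aperture":0.03}, {"aperture":0.03}, {"aperture":0.03}, {"aperture":0.03}, {"aperture":0.03}]' | python3 -m creep 60
```

```text
clock: 9.02
position: [0.5037, 0.3494, 0.1246]
tool_rot: [3.141, 0.0, 1.342]
force: [0.4, -0.1, -0.2]
grip_width: 0.0853
finger_force: 0.0
clock: 9.65
position: [0.5037, 0.3502, 0.1252]
tool_rot: [3.141, -0.001, 1.343]
force: [-1.7, -1.5, 8.5]
grip_width: 0.0402
finger_force: 60.2
```

Converted, -0.085 m / 0.25 = -0.34, -0.075 m / 0.25 = -0.3.

```bash
echo '[{"aperture":0.03, "xyz":[0, 0, -0.016]}, {"aperture":0.03, "xyz":[0, 0, -0.08]}, {"aperture":0.03, "xyz":[0, 0, -0.2]}, {"aperture":0.03, "xyz":[0, 0, -0.3]}, {"aperture":0.03, "xyz":[0, 0, -0.34]}]' | python3 -m creep 70; echo '[{"aperture":0.03, "xyz":[-0.08, 0.02, 0]}, {"aperture":0.03, "xyz":[-0.2, 0.056, 0]}, {"aperture":0.03, "xyz":[-0.36, 0.104, 0]}, {"aperture":0.03, "xyz":[-0.52, 0.152, 0]}, {"aperture":0.03, "xyz":[-0.68, 0.2, 0]}]' | python3 -m creep;  echo '[{"aperture":0.03, "xyz":[-0.12, 0.04, 0]}, {"aperture":0.03, "xyz":[-0.26, 0.08, 0]}, {"aperture":0.03, "xyz":[-0.38, 0.112, 0]}, {"aperture":0.03, "xyz":[-0.4468, 0.128, 0]}, {"aperture":0.03, "xyz":[-0.4468, 0.128, 0]}]' | python3 -m creep; echo '[{"aperture":0.03, "xyz":[0, 0, 0.08]}, {"aperture":0.03, "xyz":[0, 0, 0.2]}, {"aperture":0.03, "xyz":[0, 0, 0.26]}, {"aperture":0.03, "xyz":[0, 0, 0.296]}, {"aperture":0.03, "xyz":[0, 0, 0.296]}]' | python3 -m creep
```

```text
clock: 10.28
position: [0.5037, 0.3503, 0.2114]
tool_rot: [3.14, -0.002, 1.343]
force: [-0.6, 0.4, -2.2]
grip_width: 0.0398
finger_force: 71.2
clock: 10.9
position: [0.5131, 0.1707, 0.2087]
tool_rot: [-3.141, 0.001, 1.342]
force: [1.1, 0.2, -3.3]
grip_width: 0.0399
finger_force: 71.2
clock: 11.52
position: [0.5192, 0.056, 0.2091]
tool_rot: [-3.141, 0.0, 1.341]
force: [-0.8, -0.4, -3.9]
grip_width: 0.04
finger_force: 71.1
clock: 12.15
position: [0.5195, 0.0573, 0.1352]
tool_rot: [-3.141, 0.0, 1.343]
force: [-0.0, 1.1, -2.5]
grip_width: 0.04
finger_force: 71.2
```

```bash
echo '[{"aperture":0.03, "xyz":[0, 0, 0.016]}, {"aperture":0.03, "xyz":[0, 0, 0.016]}]' | python3 -m creep;  echo '[{"aperture":0.03, "xyz":[0, 0, 0.008]}, {"aperture":0.03, "xyz":[0, 0, 0.008]}]' | python3 -m creep; echo '[{"aperture":0.03, "xyz":[0, 0, 0.006]}, {"aperture":0.03, "xyz":[0, 0, 0.006]}]' | python3 -m creep
```

```text
clock: 12.4
position: [0.5196, 0.0571, 0.1315]
tool_rot: [3.141, -0.0, 1.343]
force: [-0.4, -0.3, -3.3]
grip_width: 0.04
finger_force: 71.2
clock: 12.65
position: [0.5195, 0.0571, 0.1293]
tool_rot: [-3.142, -0.0, 1.343]
force: [-0.0, -0.3, -2.9]
grip_width: 0.0397
finger_force: 71.2
clock: 12.9
position: [0.5195, 0.0571, 0.1277]
tool_rot: [-3.141, 0.0, 1.343]
force: [0.5, -1.3, -2.9]
grip_width: 0.0401
finger_force: 71.2
```

Converted, 0.0015 m / 0.25 = 0.006.

```bash
echo '[{"aperture":0.03, "xyz":[0, 0, 0.006]}, {"aperture":0.03, "xyz":[0, 0, 0.006]}]' | python3 -m creep
```

```text
clock: 13.15
position: [0.5198, 0.0571, 0.1272]
tool_rot: [3.141, -0.0, 1.343]
force: [-3.7, -0.7, 16.4]
grip_width: 0.0401
finger_force: 73.3
```

```bash
echo '[{"aperture":0.045}, {"aperture":0.06}, {"aperture":0.085}, {"aperture":0.085}]' | python3 -m creep 40; echo '[{"aperture":0.085, "xyz":[0, 0, -0.08]}, {"aperture":0.085, "xyz":[0, 0, -0.24]}, {"aperture":0.085, "xyz":[0, 0, -0.36]}, {"aperture":0.085, "xyz":[0.16, 0, -0.44]}, {"aperture":0.085, "xyz":[0.32, -0.024, -0.44]}]' | python3 -m creep;echo '[{"aperture":0.085, "xyz":[0.2, -0.016, 0]}, {"aperture":0.085, "xyz":[0.4, -0.024, 0.16]}, {"aperture":0.085, "xyz":[0.5304, -0.024, 0.32]}, {"aperture":0.085, "xyz":[0.5304, -0.024, 0.32]}, {"aperture":0.06, "xyz":[0.5304, -0.024, 0.32]}]' | python3 -m creep
python3 - <<'E'
from h import *
s=bot.observe(); print(s["position"])
im,d,W=cloud("wrist"); np.save("wrist4.npy",W)
cv2.imwrite("pics/wrist4.png",im); print(W[::40,::80,2].round(2))
im,d,W=cloud("side"); cv2.imwrite("pics/side4.png",im[100:300,160:480].repeat(2,0).repeat(2,1))
E
```

```text
clock: 13.65
position: [0.5195, 0.0571, 0.1262]
tool_rot: [-3.142, 0.0, 1.343]
force: [-0.4, 0.2, -0.9]
grip_width: 0.0851
finger_force: 0.0
clock: 14.28
position: [0.5328, 0.1372, 0.238]
tool_rot: [3.139, -0.001, 1.341]
force: [0.4, -0.0, -0.5]
grip_width: 0.0853
finger_force: 0.0
clock: 14.9
position: [0.5561, 0.2663, 0.1565]
tool_rot: [3.141, 0.0, 1.342]
force: [-0.6, -0.1, 0.7]
grip_width: 0.0694
finger_force: 0.0
[0.55609035 0.26631979 0.15653488]
[[-0.9  -0.   -0.    0.   -0.   -0.    0.01  0.05]
 [-0.9  -0.    0.   -0.   -0.   -0.   -0.    0.07]
 [-0.9  -0.9   0.    0.    0.    0.05 -0.    0.07]
 [-0.9  -0.9  -0.    0.    0.02 -0.   -0.    0.05]
 [-0.9  -0.9  -0.    0.    0.    0.03  0.   -0.  ]
 [-0.9  -0.9  -0.    0.    0.06 -0.   -0.    0.01]
 [-0.9  -0.9  -0.    0.01  0.01  0.17 -0.    0.02]
 [-0.91 -0.25 -0.29  0.2   0.    0.19 -0.    0.03]
 [-0.14 -0.09  0.22  0.23  0.02  0.23  0.22  0.  ]
 [-0.    0.24  0.22  0.25  0.24  0.25  0.22  0.24]]
```

View pics/wrist4.png

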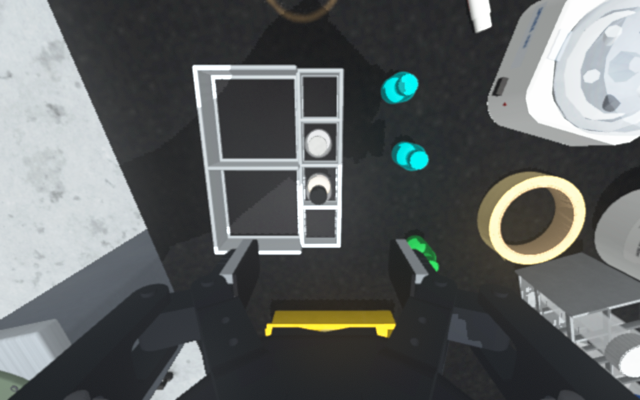

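View pics/side4.png

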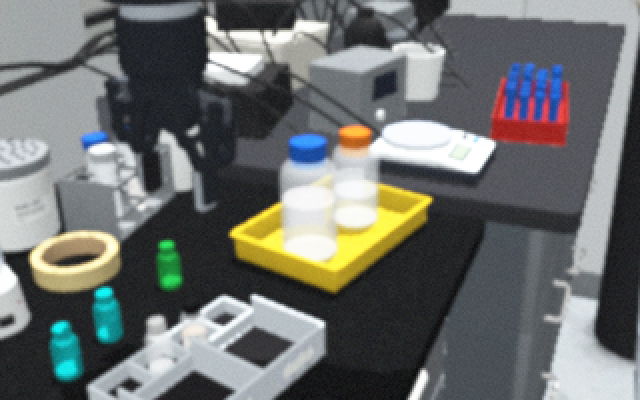

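The bottles stand upright in the tray at (308,200) and (355,180). In the wrist view the oil bottle is near (319,190) and the white vial at (319,142). Measuring the oil bottle now.

Run:
```python
from h import *
W=np.load("wrist4.npy"); im=cv2.imread("pics/wrist4.png")
cv2.imwrite("pics/crop5.png",cv2.resize(im[110:250,270:370],None,fx=4,fy=4,interpolation=cv2.INTER_CUBIC))
c=np.array([.556,.267])
for lo,hi in[(.053,.06),(.046,.053),(.035,.046)]:
    b=W[100:260,270:370]; m=(b[...,2]>lo)&(b[...,2]<hi)&(np.hypot(b[...,0]-c[0],b[...,1]-c[1])<.024)
    if m.sum()>2:
        v,u=np.where(m); t=b[m]; print(lo,m.sum(),(u.mean()+270,v.mean()+100),cv2.minEnclosingCircle(np.ascontiguousarray(t[:,:2],np.float32)),t.mean(0))
S=calibration("wrist"); print(S["eye"],bot.observe()["position"])
```

```text
0.053 248 (np.float64(317.75), np.float64(195.83467741935482)) ((0.5517639517784119, 0.26972588896751404), 0.008553477004170418) [0.5515659  0.2702467  0.05571788]
0.046 38 (np.float64(318.57894736842104), np.float64(187.4736842105263)) ((0.55234694480896, 0.2728891968727112), 0.0074572451412677765) [0.55358502 0.27602746 0.04878775]
0.035 244 (np.float64(318.57377049180326), np.float64(186.827868852459)) ((0.5515574812889099, 0.26988574862480164), 0.01265974435955286) [0.55318427 0.27491233 0.04143584]
[0.57216851 0.33366464 0.29963417] [0.55653094 0.26601744 0.15742962]
```

View pics/crop5.png

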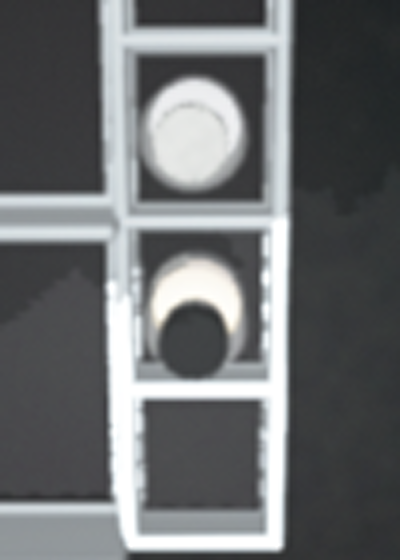

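The crop shows the black cap at (194,338), wholly inside its compartment. Measured height 0.056 and radius 8.5 mm match the oil bottle.

Converted, 0.08 m / 0.25 = 0.32, 0.05 m / 0.25 = 0.2.

```bash
echo '[{"aperture":0.05, "xyz":[0.0104, -0.0216, 0.08]}, {"aperture":0.05, "xyz":[0.0104, -0.0216, 0.2]}, {"aperture":0.05, "xyz":[0.0104, -0.0216, 0.32]}, {"aperture":0.05, "xyz":[0.0104, -0.0216, 0.32]}]' | python3 -m creep 25; echo '[{"aperture":0.05, "xyz":[0, 0, 0.08]}, {"aperture":0.05, "xyz":[0, 0, 0.14]}, {"aperture":0.05, "xyz":[0, 0, 0.18]}, {"aperture":0.05, "xyz":[0, 0, 0.208]}, {"aperture":0.05, "xyz":[0, 0, 0.208]}]' | python3 -m creep
```

```text
clock: 15.5
position: [0.5508, 0.2695, 0.0757]
tool_rot: [-3.14, 0.001, 1.342]
force: [0.2, -0.6, 0.2]
grip_width: 0.0499
finger_force: 0.0
clock: 16.12
position: [0.551, 0.2706, 0.0239]
tool_rot: [-3.141, 0.0, 1.343]
force: [0.1, -0.4, -0.5]
grip_width: 0.0501
finger_force: 0.0
```

Converted, -0.002 m / 0.25 = -0.008.

```bash
echo '[{"aperture":0.035, "xyz":[0, 0, -0.008]}, {"aperture":0.02, "xyz":[0, 0, -0.008]}, {"aperture":0.015, "xyz":[0, 0, -0.008]}, {"aperture":0.015, "xyz":[0, 0, -0.008]}, {"aperture":0.015, "xyz":[0, 0, -0.008]}]' | python3 -m creep 25; echo '[{"aperture":0.015, "xyz":[0, 0, -0.012]}, {"aperture":0.015, "xyz":[0, 0, -0.08]}, {"aperture":0.015, "xyz":[0, 0, -0.2]}, {"aperture":0.015, "xyz":[0, 0, -0.36]}, {"aperture":0.015, "xyz":[0, 0, -0.36]}]' | python3 -m creep
```

```text
clock: 16.75
position: [0.5516, 0.2708, 0.0271]
tool_rot: [3.141, -0.001, 1.343]
force: [-0.2, -0.9, 6.8]
grip_width: 0.0241
finger_force: 24.2
clock: 17.38
position: [0.5528, 0.2714, 0.1203]
tool_rot: [3.138, -0.004, 1.342]
force: [0.3, -0.3, -0.2]
grip_width: 0.0236
finger_force: 24.6
```

Converted, -0.11 m / 0.25 = -0.44, -0.07 m / 0.25 = -0.28.

```bash
echo '[{"aperture":0.015, "xyz":[0, 0, -0.12]}, {"aperture":0.015, "xyz":[0, 0, -0.28]}, {"aperture":0.015, "xyz":[0, 0, -0.4]}, {"aperture":0.015, "xyz":[0, 0, -0.44]}, {"aperture":0.015, "xyz":[0, 0, -0.44]}]' | python3 -m creep; echo '[{"aperture":0.015, "xyz":[-0.12, 0.012, 0]}, {"aperture":0.015, "xyz":[-0.28, 0.028, 0]}, {"aperture":0.015, "xyz":[-0.44, 0.048, 0]}, {"aperture":0.015, "xyz":[-0.6, 0.064, 0]}, {"aperture":0.015, "xyz":[-0.76, 0.08, 0]}]' | python3 -m creep; echo '[{"aperture":0.015, "xyz":[-0.16, 0.016, 0]}, {"aperture":0.015, "xyz":[-0.32, 0.036, 0]}, {"aperture":0.015, "xyz":[-0.48, 0.056, 0]}, {"aperture":0.015, "xyz":[-0.64, 0.072, 0]}, {"aperture":0.015, "xyz":[-0.8, 0.088, 0]}]' | python3 -m creep; echo '[{"aperture":0.015, "xyz":[-0.16, 0.016, 0]}, {"aperture":0.015, "xyz":[-0.32, 0.036, 0]}, {"aperture":0.015, "xyz":[-0.48, 0.056, 0]}, {"aperture":0.015, "xyz":[-0.6, 0.072, 0]}, {"aperture":0.015, "xyz":[-0.668, 0.08, 0]}]' | python3 -m creep
python3 - <<'E'
from h import *
s=bot.observe(); print(s["position"],s["tool_rot"],s["grip_width"])
im,d,W=cloud("wrist"); cv2.imwrite("pics/wrist6.png",im); np.save("wrist6.npy",W)
E
```

```text
clock: 18.0
position: [0.5511, 0.2706, 0.2264]
tool_rot: [3.141, -0.0, 1.343]
force: [0.4, -0.2, -0.2]
grip_width: 0.0245
finger_force: 24.7
clock: 18.62
position: [0.5268, 0.0796, 0.225]
tool_rot: [-3.14, 0.001, 1.343]
force: [1.2, -0.6, -0.5]
grip_width: 0.0241
finger_force: 24.7
clock: 19.25
position: [0.503, -0.12, 0.225]
tool_rot: [-3.14, 0.0, 1.343]
force: [0.5, 0.0, -0.9]
grip_width: 0.0241
finger_force: 24.7
clock: 19.88
position: [0.4848, -0.2871, 0.225]
tool_rot: [-3.14, -0.0, 1.341]
force: [-0.5, 0.5, -0.9]
grip_width: 0.024
finger_force: 24.7
[ 0.48476475 -0.28713871  0.22502689] [-3.13959178e+00 -6.29117791e-05  1.34138324e+00] 0.02397303886847675
```

View pics/wrist6.png

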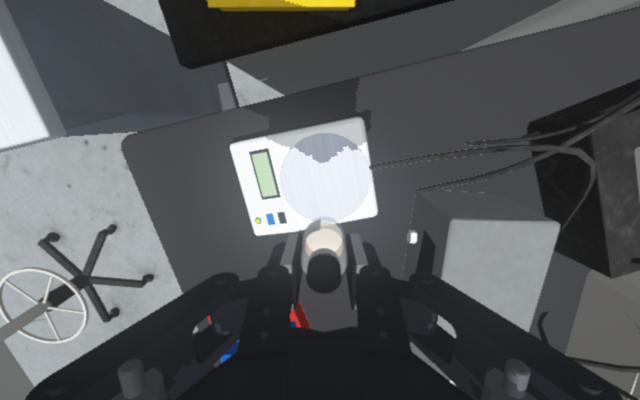

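The wrist view shows the oil bottle held at (324,255) and the pan centred near (325,178), spanning x 279–371 and y 133–223.

Run:
```python
from h import *
W=np.load("wrist6.npy"); s=bot.observe(); print(s["position"])
for v,u in[(178,325),(178,285),(178,365),(140,325),(205,325)]: print(u,v,W[v,u].round(4))
b=W[120:240,260:390]; m=abs(b[...,2]-.0455)<.0045; m=cv2.morphologyEx(m.astype(np.uint8),cv2.MORPH_OPEN,np.ones((9,9)))>0
t=b[m]; print(len(t),np.median(t[:,2]),cv2.minEnclosingCircle(np.ascontiguousarray(t[:,:2],np.float32)))
p=b[(b[...,2]>.02)&(b[...,2]<.042)]; print(np.median(p[:,2]))
c=calibration("wrist"); f=200/np.tan(np.radians(c["vfov"])/2); M=R.from_euler('xyz',c["attitude"]).as_matrix()
d=M@np.array([(325-c["cx"])/f,(178-c["cy"])/f,1]); e=np.array(c["eye"]); g=(e+d*(.044-e[2])/d[2])[:2]; print(g)
y=s["tool_rot"][2]; d=g-s["position"][:2]; print(d@[np.cos(y),np.sin(y)],d@[np.sin(y),-np.cos(y)])
```

```text
[ 0.4845018  -0.28869854  0.22525534]
325 178 [ 0.4866 -0.2848  0.0439]
285 178 [ 0.4405 -0.2743  0.0432]
365 178 [ 0.5326 -0.2957  0.0431]
325 140 [ 0.4965 -0.242   0.0449]
325 205 [ 0.4791 -0.3174  0.0434]
5907 0.04346476479272182 ((0.48570239543914795, -0.28654611110687256), 0.05386701226234436)
0.03223992664933267
[ 0.48635609 -0.28656886]
0.002497003541218417 0.0013186906497364879
```

The pan circle fits with a radius of 53.9 mm and a height of 0.0435, both as specified. Lowering.

Converted, 0.15 m / 0.25 = 0.6, 0.0025 m / 0.25 = 0.01.

```bash
echo '[{"aperture":0.015, "xyz":[0.01, 0.004, 0.12]}, {"aperture":0.015, "xyz":[0.01, 0.004, 0.28]}, {"aperture":0.015, "xyz":[0.01, 0.004, 0.44]}, {"aperture":0.015, "xyz":[0.01, 0.004, 0.56]}, {"aperture":0.015, "xyz":[0.01, 0.004, 0.6]}]' | python3 -m creep; echo '[{"aperture":0.015, "xyz":[0, 0, 0.008]}, {"aperture":0.015, "xyz":[0, 0, 0.016]}, {"aperture":0.015, "xyz":[0, 0, 0.016]}]' | python3 -m creep; echo '[{"aperture":0.015, "xyz":[0, 0, 0.006]}, {"aperture":0.015, "xyz":[0, 0, 0.006]}]' | python3 -m creep; echo '[{"aperture":0.015, "xyz":[0, 0, 0.006]}, {"aperture":0.015, "xyz":[0, 0, 0.006]}]' | python3 -m creep
```

```text
clock: 20.55
position: [0.4865, -0.2824, 0.0744]
tool_rot: [-3.139, -0.001, 1.344]
force: [-0.2, -0.3, 0.4]
grip_width: 0.0244
finger_force: 24.7
clock: 20.92
position: [0.4876, -0.2839, 0.0731]
tool_rot: [3.14, 0.0, 1.343]
force: [-0.3, 0.1, 0.2]
grip_width: 0.0238
finger_force: 24.7
clock: 21.18
position: [0.4873, -0.2838, 0.071]
tool_rot: [3.141, 0.0, 1.343]
force: [-0.1, -0.3, -0.2]
grip_width: 0.024
finger_force: 24.7
clock: 21.42
position: [0.4871, -0.2837, 0.0692]
tool_rot: [-3.141, -0.0, 1.343]
force: [-0.4, 0.7, -0.8]
grip_width: 0.0241
finger_force: 24.7
```

Converted, -0.003 m / 0.25 = -0.012, -0.001 m / 0.25 = -0.004.

```bash
echo '[{"aperture":0.015, "xyz":[-0.012, -0.004, 0]}, {"aperture":0.015, "xyz":[-0.012, -0.004, 0]}]' | python3 -m creep; echo '[{"aperture":0.015, "xyz":[0, 0, 0.004]}, {"aperture":0.015, "xyz":[0, 0, 0.004]}]' | python3 -m creep; echo '[{"aperture":0.015, "xyz":[0, 0, 0.004]}, {"aperture":0.015, "xyz":[0, 0, 0.004]}]' | python3 -m creep
```

```text
clock: 21.68
position: [0.4854, -0.2868, 0.0693]
tool_rot: [-3.142, 0.0, 1.342]
force: [-0.1, -0.5, -0.9]
grip_width: 0.0242
finger_force: 24.7
clock: 21.92
position: [0.4855, -0.2864, 0.0682]
tool_rot: [-3.141, -0.0, 1.343]
force: [0.3, -0.5, 0.0]
grip_width: 0.024
finger_force: 24.7
clock: 22.18
position: [0.4855, -0.2864, 0.0672]
tool_rot: [-3.141, -0.0, 1.343]
force: [-0.3, -0.3, -0.7]
grip_width: 0.0239
finger_force: 24.7
```

Converted, 0.001 m / 0.25 = 0.004.

```bash
echo '[{"aperture":0.015, "xyz":[0, 0, 0.004]}, {"aperture":0.015, "xyz":[0, 0, 0.004]}]' | python3 -m creep
```

```text
clock: 22.42
position: [0.4856, -0.2865, 0.0669]
tool_rot: [3.141, 0.0, 1.343]
force: [-2.8, 1.8, 14.8]
grip_width: 0.0241
finger_force: 26.0
```

Careful with the scale: shifts go in shares of 0.25 m and turns go in shares of 2 pi rad. That gives: 0.2 m / 0.25 = 0.8, -0.175 m / 0.25 = -0.7.

```bash
echo '[{"aperture":0.03}, {"aperture":0.04}, {"aperture":0.05}, {"aperture":0.05}]' | python3 -m creep 25; echo '[{"aperture":0.05, "xyz":[0, 0, -0.06]}, {"aperture":0.05, "xyz":[0, 0, -0.2]}, {"aperture":0.05, "xyz":[0, 0, -0.4]}, {"aperture":0.05, "xyz":[0, 0, -0.6]}, {"aperture":0.085, "xyz":[0, 0, -0.7]}]' | python3 -m creep; echo '[{"aperture":0.085, "xyz":[0.16, -0.02, 0]}, {"aperture":0.085, "xyz":[0.32, -0.04, 0]}, {"aperture":0.085, "xyz":[0.48, -0.06, 0]}, {"aperture":0.085, "xyz":[0.64, -0.08, 0]}, {"aperture":0.085, "xyz":[0.8, -0.104, 0]}]' | python3 -m creep 40;  echo '[{"aperture":0.085, "xyz":[0.16, -0.02, 0]}, {"aperture":0.085, "xyz":[0.32, -0.04, 0]}, {"aperture":0.085, "xyz":[0.48, -0.06, 0]}, {"aperture":0.085, "xyz":[0.5696, -0.0744, 0]}, {"aperture":0.085, "xyz":[0.5696, -0.0744, 0]}]' | python3 -m creep
python3 - <<'E'
from h import *
s=bot.observe(); print(s["position"],s["tool_rot"][2])
im,d,W=cloud("scene"); cv2.imwrite("pics/scene7.png",cv2.resize(im[160:380,260:480],None,fx=2.7,fy=2.7,interpolation=cv2.INTER_CUBIC))
im,d,W=cloud("wrist")
hsv=cv2.cvtColor(im,cv2.COLOR_BGR2HSV)
m=(cv2.inRange(hsv,(95,120,50),(130,255,255))>0)&(abs(W[...,2]-.148)<.006)&(abs(W[...,1]-.057)<.05); t=W[m]; c=cv2.minEnclosingCircle(np.ascontiguousarray(t[:,:2],np.float32)); print(len(t),c)
E
```

```text
clock: 22.92
position: [0.4855, -0.2865, 0.0662]
tool_rot: [-3.141, -0.0, 1.343]
force: [-0.0, -0.2, 0.1]
grip_width: 0.0504
finger_force: 0.0
clock: 23.55
position: [0.486, -0.2868, 0.2452]
tool_rot: [3.138, 0.001, 1.342]
force: [-0.2, 0.1, -0.5]
grip_width: 0.0668
finger_force: 0.0
clock: 24.18
position: [0.5054, -0.0845, 0.2424]
tool_rot: [3.141, -0.0, 1.343]
force: [0.4, 1.7, 0.1]
grip_width: 0.0853
finger_force: 0.0
clock: 24.8
position: [0.5195, 0.0588, 0.2421]
tool_rot: [3.141, -0.001, 1.345]
force: [0.5, 0.1, 0.4]
grip_width: 0.0851
finger_force: 0.0
[0.51945008 0.05881491 0.24214425] 1.3453392475824073
1552 ((0.5202271938323975, 0.0561918281018734), 0.020796041935682297)
```

View pics/scene7.png

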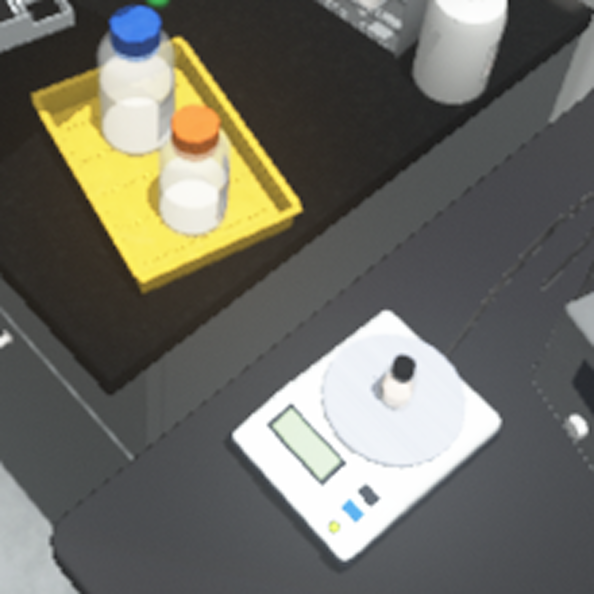

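The oil bottle stands upright in the middle of the pan (397,388 in the crop; pan centre about (393,400)). The blue and orange bottles are in the tray. Regrasping blue.

Converted, 0.115 m / 0.25 = 0.46, -0.001 m / 0.25 = -0.004.

```bash
echo '[{"aperture":0.085, "xyz":[-0.004, 0, 0.12]}, {"aperture":0.085, "xyz":[-0.004, 0, 0.24]}, {"aperture":0.085, "xyz":[-0.004, 0, 0.36]}, {"aperture":0.085, "xyz":[-0.004, 0, 0.428]}, {"aperture":0.085, "xyz":[-0.004, 0, 0.46]}]' | python3 -m creep; echo '[{"aperture":0.07}, {"aperture":0.03}, {"aperture":0.03}, {"aperture":0.03}, {"aperture":0.03}]' | python3 -m creep 60; echo '[{"aperture":0.03, "xyz":[0, 0, -0.016]}, {"aperture":0.03, "xyz":[0, 0, -0.08]}, {"aperture":0.03, "xyz":[0, 0, -0.2]}, {"aperture":0.03, "xyz":[0, 0, -0.3]}, {"aperture":0.03, "xyz":[0, 0, -0.34]}]' | python3 -m creep 70
python3 - <<'E'
from h import *
s=bot.observe(); y=s["tool_rot"][2]; d=np.array([.5037,.3496])-s["position"][:2]; print(s["position"],d@[np.cos(y),np.sin(y)],d@[np.sin(y),-np.cos(y)])
E
```

```text
clock: 25.52
position: [0.5191, 0.0551, 0.1258]
tool_rot: [-3.141, 0.001, 1.341]
force: [0.4, -0.0, 0.1]
grip_width: 0.085
finger_force: 0.0
clock: 26.15
position: [0.5199, 0.0561, 0.1273]
tool_rot: [3.14, -0.001, 1.343]
force: [-1.0, -0.9, 9.9]
grip_width: 0.0401
finger_force: 59.6
clock: 26.78
position: [0.5198, 0.0562, 0.2133]
tool_rot: [3.139, -0.001, 1.343]
force: [-0.1, 0.1, -3.6]
grip_width: 0.0401
finger_force: 71.2
[0.5198045  0.05621393 0.21327309] 0.2821390143736063 -0.0820507080249454
```

Converted, 0.17 m / 0.25 = 0.68, 0.13 m / 0.25 = 0.52.

```bash
echo '[{"aperture":0.03, "xyz":[0.08, -0.02, 0]}, {"aperture":0.03, "xyz":[0.2, -0.056, 0]}, {"aperture":0.03, "xyz":[0.36, -0.104, 0]}, {"aperture":0.03, "xyz":[0.52, -0.152, 0]}, {"aperture":0.03, "xyz":[0.68, -0.2, 0]}]' | python3 -m creep;  echo '[{"aperture":0.03, "xyz":[0.12, -0.04, 0]}, {"aperture":0.03, "xyz":[0.26, -0.08, 0]}, {"aperture":0.03, "xyz":[0.38, -0.112, 0]}, {"aperture":0.03, "xyz":[0.444, -0.126, 0]}, {"aperture":0.03, "xyz":[0.444, -0.126, 0]}]' | python3 -m creep; echo '[{"aperture":0.03}]' | python3 -m creep
python3 - <<'E'
from h import *
im,d,W=cloud("scene"); cv2.imwrite("pics/scene8.png",cv2.resize(im[60:200,190:340],None,fx=4,fy=4,interpolation=cv2.INTER_CUBIC))
E
```

```text
clock: 27.4
position: [0.5086, 0.2342, 0.2111]
tool_rot: [-3.141, 0.0, 1.343]
force: [0.8, -0.5, -3.4]
grip_width: 0.0399
finger_force: 71.3
clock: 28.02
position: [0.5032, 0.3487, 0.2109]
tool_rot: [-3.141, 0.0, 1.344]
force: [0.0, -0.7, -3.7]
grip_width: 0.0402
finger_force: 71.3
clock: 28.15
position: [0.5037, 0.3469, 0.2112]
tool_rot: [3.142, 0.001, 1.342]
force: [-0.8, -0.6, -2.6]
grip_width: 0.0401
finger_force: 71.3
```

View pics/scene8.png

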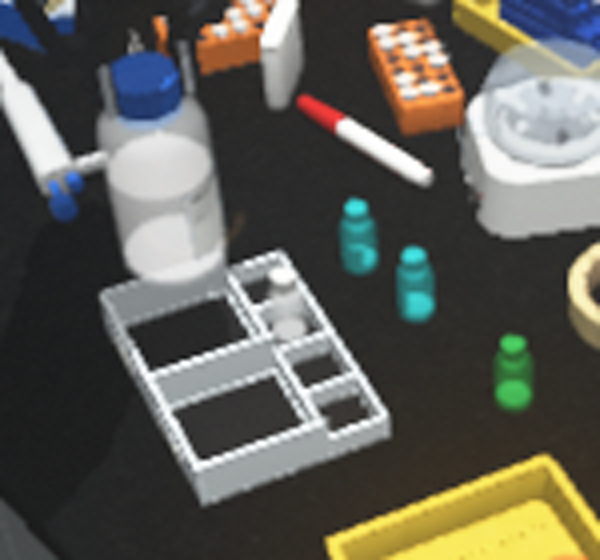

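The blue bottle hangs upright over its left compartment (165,190 in the crop). Lowering.

Converted, 0.08 m / 0.25 = 0.32, 0.078 m / 0.25 = 0.312.

```bash
echo '[{"aperture":0.03, "xyz":[0, 0, 0.08]}, {"aperture":0.03, "xyz":[0, 0, 0.18]}, {"aperture":0.03, "xyz":[0, 0, 0.26]}, {"aperture":0.03, "xyz":[0, 0, 0.312]}, {"aperture":0.03, "xyz":[0, 0, 0.32]}]' | python3 -m creep; echo '[{"aperture":0.03, "xyz":[0, 0, 0.008]}, {"aperture":0.03, "xyz":[0, 0, 0.012]}, {"aperture":0.03, "xyz":[0, 0, 0.012]}]' | python3 -m creep; echo '[{"aperture":0.03, "xyz":[0, 0, 0.006]}, {"aperture":0.03, "xyz":[0, 0, 0.006]}]' | python3 -m creep
```

```text
clock: 28.82
position: [0.5034, 0.3477, 0.1309]
tool_rot: [-3.141, 0.001, 1.342]
force: [-0.2, -0.1, -1.9]
grip_width: 0.0397
finger_force: 71.3
clock: 29.2
position: [0.5036, 0.3484, 0.1287]
tool_rot: [3.141, -0.0, 1.343]
force: [-0.2, -0.2, -3.1]
grip_width: 0.04
finger_force: 71.3
clock: 29.45
position: [0.5034, 0.3483, 0.1267]
tool_rot: [-3.142, 0.0, 1.343]
force: [0.3, 0.3, -3.7]
grip_width: 0.0399
finger_force: 71.3
```

Converted, 0.001 m / 0.25 = 0.004.

```bash
echo '[{"aperture":0.03, "xyz":[0, 0, 0.004]}, {"aperture":0.03, "xyz":[0, 0, 0.004]}]' | python3 -m creep
```

```text
clock: 29.7
position: [0.5034, 0.3483, 0.1257]
tool_rot: [-3.141, 0.0, 1.343]
force: [-0.5, -0.3, -3.3]
grip_width: 0.0399
finger_force: 71.3
```

Converted, 0.001 m / 0.25 = 0.004.

```bash
echo '[{"aperture":0.03, "xyz":[0, 0, 0.004]}, {"aperture":0.03, "xyz":[0, 0, 0.004]}]' | python3 -m creep
```

```text
clock: 29.95
position: [0.5037, 0.3485, 0.1255]
tool_rot: [3.141, -0.001, 1.343]
force: [-1.7, -1.2, 7.3]
grip_width: 0.0401
finger_force: 72.5
```

Converted, -0.23 m / 0.25 = -0.92, -0.19 m / 0.25 = -0.76.

```bash
echo '[{"aperture":0.045}, {"aperture":0.06}, {"aperture":0.085}, {"aperture":0.085}]' | python3 -m creep 40; echo '[{"aperture":0.085, "xyz":[0, 0, -0.08]}, {"aperture":0.085, "xyz":[0, 0, -0.24]}, {"aperture":0.085, "xyz":[0, 0, -0.4]}, {"aperture":0.085, "xyz":[-0.12, 0.02, -0.46]}, {"aperture":0.085, "xyz":[-0.28, 0.06, -0.46]}]' | python3 -m creep; echo '[{"aperture":0.085, "xyz":[-0.2, 0.04, 0]}, {"aperture":0.085, "xyz":[-0.4, 0.08, 0]}, {"aperture":0.085, "xyz":[-0.6, 0.12, 0]}, {"aperture":0.085, "xyz":[-0.76, 0.16, 0]}, {"aperture":0.085, "xyz":[-0.92, 0.2, 0]}]' | python3 -m creep; echo '[{"aperture":0.085, "xyz":[-0.16, 0.04, 0.08]}, {"aperture":0.085, "xyz":[-0.28, 0.06, 0.16]}, {"aperture":0.085, "xyz":[-0.328, 0.07, 0.24]}, {"aperture":0.085, "xyz":[-0.328, 0.07, 0.24]}, {"aperture":0.085, "xyz":[-0.328, 0.07, 0.24]}]' | python3 -m creep
python3 - <<'E'
from h import *
s=bot.observe(); y=s["tool_rot"][2]; print(s["position"])
im,d,W=cloud("wrist")
hsv=cv2.cvtColor(im,cv2.COLOR_BGR2HSV)
m=(cv2.inRange(hsv,(5,140,80),(20,255,255))>0)&(abs(W[...,2]-.128)<.005)&(abs(W[...,1]+.042)<.04); t=W[m]; c=cv2.minEnclosingCircle(np.ascontiguousarray(t[:,:2],np.float32)); print(len(t),c)
d=np.array(c[0])-s["position"][:2]; print(d@[np.cos(y),np.sin(y)],d@[np.sin(y),-np.cos(y)])
E
```

```text
clock: 30.45
position: [0.5034, 0.3483, 0.1248]
tool_rot: [-3.142, 0.0, 1.343]
force: [-0.5, 0.4, -0.6]
grip_width: 0.0852
finger_force: 0.0
clock: 31.08
position: [0.5023, 0.277, 0.241]
tool_rot: [3.14, -0.002, 1.344]
force: [0.1, -0.5, -0.5]
grip_width: 0.0853
finger_force: 0.0
clock: 31.7
position: [0.4988, 0.04, 0.24]
tool_rot: [3.141, -0.0, 1.343]
force: [0.9, 0.3, -1.0]
grip_width: 0.0846
finger_force: 0.0
clock: 32.33
position: [0.4978, -0.0417, 0.1805]
tool_rot: [3.141, -0.0, 1.343]
force: [-0.2, -0.0, -0.4]
grip_width: 0.0854
finger_force: 0.0
[ 0.49783657 -0.04168255  0.18050009]
2044 ((0.499196320772171, -0.043119702488183975), 0.01968199945986271)
-0.0010936359700291175 0.0016487276165420327
```

Converted, 0.0745 m / 0.25 = 0.298, -0.001 m / 0.25 = -0.004.

```bash
echo '[{"aperture":0.085, "xyz":[-0.004, 0.004, 0.08]}, {"aperture":0.085, "xyz":[-0.004, 0.004, 0.18]}, {"aperture":0.085, "xyz":[-0.004, 0.004, 0.26]}, {"aperture":0.085, "xyz":[-0.004, 0.004, 0.298]}, {"aperture":0.085, "xyz":[-0.004, 0.004, 0.298]}]' | python3 -m creep; echo '[{"aperture":0.07}, {"aperture":0.03}, {"aperture":0.03}, {"aperture":0.03}, {"aperture":0.03}]' | python3 -m creep 50; echo '[{"aperture":0.03, "xyz":[0, 0, -0.016]}, {"aperture":0.03, "xyz":[0, 0, -0.08]}, {"aperture":0.03, "xyz":[0, 0, -0.2]}, {"aperture":0.03, "xyz":[0, 0, -0.3]}, {"aperture":0.03, "xyz":[0, 0, -0.36]}]' | python3 -m creep 60
python3 - <<'E'
from h import *
s=bot.observe(); y=s["tool_rot"][2]; d=np.array([.486,.2625])-s["position"][:2]; print(s["position"],d@[np.cos(y),np.sin(y)],d@[np.sin(y),-np.cos(y)])
E
```

```text
clock: 33.0
position: [0.4983, -0.0432, 0.1055]
tool_rot: [-3.141, -0.0, 1.343]
force: [0.1, -0.7, -0.1]
grip_width: 0.0851
finger_force: 0.0
clock: 33.62
position: [0.4987, -0.0437, 0.106]
tool_rot: [3.14, -0.0, 1.343]
force: [-0.9, 0.4, 9.0]
grip_width: 0.0391
finger_force: 43.9
clock: 34.25
position: [0.4985, -0.0437, 0.1971]
tool_rot: [3.14, -0.0, 1.343]
force: [-0.6, 0.2, -4.0]
grip_width: 0.0375
finger_force: 65.1
[ 0.49849385 -0.04369273  0.19714091] 0.29543315146201804 -0.0814207252021803
```

Converted, 0.17 m / 0.25 = 0.68, 0.13 m / 0.25 = 0.52.

```bash
echo '[{"aperture":0.03, "xyz":[0.08, -0.02, 0]}, {"aperture":0.03, "xyz":[0.2, -0.056, 0]}, {"aperture":0.03, "xyz":[0.36, -0.1, 0]}, {"aperture":0.03, "xyz":[0.52, -0.144, 0]}, {"aperture":0.03, "xyz":[0.68, -0.188, 0]}]' | python3 -m creep;  echo '[{"aperture":0.03, "xyz":[0.16, -0.04, 0]}, {"aperture":0.03, "xyz":[0.32, -0.088, 0]}, {"aperture":0.03, "xyz":[0.44, -0.12, 0]}, {"aperture":0.03, "xyz":[0.5016, -0.1376, 0]}, {"aperture":0.03, "xyz":[0.5016, -0.1376, 0]}]' | python3 -m creep; echo '[{"aperture":0.03}, {"aperture":0.03, "xyz":[0, 0, 0.08]}, {"aperture":0.03, "xyz":[0, 0, 0.2]}, {"aperture":0.03, "xyz":[0, 0, 0.3]}, {"aperture":0.03, "xyz":[0, 0, 0.34]}]' | python3 -m creep; echo '[{"aperture":0.03, "xyz":[0, 0, 0.004]}, {"aperture":0.03, "xyz":[0, 0, 0.004]}]' | python3 -m creep
```

```text
clock: 34.88
position: [0.4905, 0.1338, 0.1955]
tool_rot: [-3.141, 0.0, 1.343]
force: [0.9, 0.1, -3.1]
grip_width: 0.0372
finger_force: 61.4
clock: 35.5
position: [0.4854, 0.2628, 0.1952]
tool_rot: [-3.141, 0.0, 1.344]
force: [1.4, -0.6, -3.0]
grip_width: 0.0376
finger_force: 61.6
clock: 36.12
position: [0.4856, 0.261, 0.1093]
tool_rot: [-3.141, 0.002, 1.341]
force: [-0.2, -0.3, -2.0]
grip_width: 0.0372
finger_force: 61.7
clock: 36.38
position: [0.4862, 0.2625, 0.1102]
tool_rot: [3.141, -0.001, 1.342]
force: [-0.2, 0.4, -2.7]
grip_width: 0.0373
finger_force: 61.8
```

Converted, 0.003 m / 0.25 = 0.012, 0.002 m / 0.25 = 0.008.

```bash
echo '[{"aperture":0.03, "xyz":[0, 0, 0.008]}, {"aperture":0.03, "xyz":[0, 0, 0.012]}, {"aperture":0.03, "xyz":[0, 0, 0.012]}]' | python3 -m creep; echo '[{"aperture":0.03, "xyz":[0, 0, 0.006]}, {"aperture":0.03, "xyz":[0, 0, 0.006]}]' | python3 -m creep
```

```text
clock: 36.75
position: [0.4857, 0.2625, 0.1064]
tool_rot: [3.142, -0.0, 1.343]
force: [-1.1, -0.6, -3.6]
grip_width: 0.0373
finger_force: 61.7
clock: 37.0
position: [0.4862, 0.2629, 0.1056]
tool_rot: [3.141, -0.001, 1.343]
force: [-1.5, 0.5, 11.1]
grip_width: 0.0373
finger_force: 64.3
```

```bash
echo '[{"aperture":0.03, "xyz":[0, 0, 0.004]}, {"aperture":0.03, "xyz":[0, 0, 0.004]}]' | python3 -m creep
```

```text
clock: 37.25
position: [0.4865, 0.2632, 0.1054]
tool_rot: [3.14, -0.002, 1.343]
force: [-3.7, -1.5, 26.6]
grip_width: 0.0373
finger_force: 67.1
```

```bash
echo '[{"aperture":0.03, "xyz":[0, 0, -0.004]}, {"aperture":0.03, "xyz":[0, 0, -0.004]}]' | python3 -m creep; echo '[{"aperture":0.045}, {"aperture":0.06}, {"aperture":0.085}, {"aperture":0.085}]' | python3 -m creep 40; echo '[{"aperture":0.085, "xyz":[0, 0, -0.08]}, {"aperture":0.085, "xyz":[0, 0, -0.24]}, {"aperture":0.085, "xyz":[0, 0, -0.4]}, {"aperture":0.085, "xyz":[-0.12, 0.04, -0.52]}, {"aperture":0.085, "xyz":[-0.32, 0.16, -0.52]}]' | python3 -m creep; echo '[{"aperture":0.085, "xyz":[-0.2, 0.12, 0]}, {"aperture":0.085, "xyz":[-0.4, 0.2, 0]}, {"aperture":0.085, "xyz":[-0.4, 0.2, 0]}, {"aperture":0.085, "xyz":[-0.4, 0.2, 0]}]' | python3 -m creep
python3 - <<'E'
from h import *
im,d,W=cloud("scene"); cv2.imwrite("pics/scene9.png",cv2.resize(im[80:360,200:460],None,fx=2.1,fy=2.1,interpolation=cv2.INTER_CUBIC))
hsv=cv2.cvtColor(im,cv2.COLOR_BGR2HSV)
for n,lo,hi,z in[("blue",(95,120,50),(130,255,255),.146),("orange",(5,140,80),(20,255,255),.126)]:
    m=(cv2.inRange(hsv,lo,hi)>0)&(abs(W[...,2]-z)<.004)&(abs(W[...,0]-.5)<.05)&(W[...,1]>.2); print(n,np.nanmedian(W[m],0).round(3))
E
```

```text
clock: 37.5
position: [0.4862, 0.2629, 0.1056]
tool_rot: [3.141, -0.001, 1.343]
force: [-1.9, -0.4, 10.7]
grip_width: 0.0373
finger_force: 64.2
clock: 38.0
position: [0.4857, 0.2625, 0.1048]
tool_rot: [-3.142, 0.0, 1.343]
force: [0.2, 0.7, 0.2]
grip_width: 0.0851
finger_force: 0.0
clock: 38.62
position: [0.507, 0.1767, 0.2371]
tool_rot: [3.139, -0.003, 1.346]
force: [0.8, -0.3, -0.8]
grip_width: 0.0847
finger_force: 0.0
clock: 39.12
position: [0.5325, 0.0672, 0.2348]
tool_rot: [-3.141, -0.0, 1.343]
force: [-0.4, 0.3, -0.4]
grip_width: 0.0851
finger_force: 0.0
blue [0.505 0.344 0.146]
orange [0.49  0.258 0.126]
```

View pics/scene9.png

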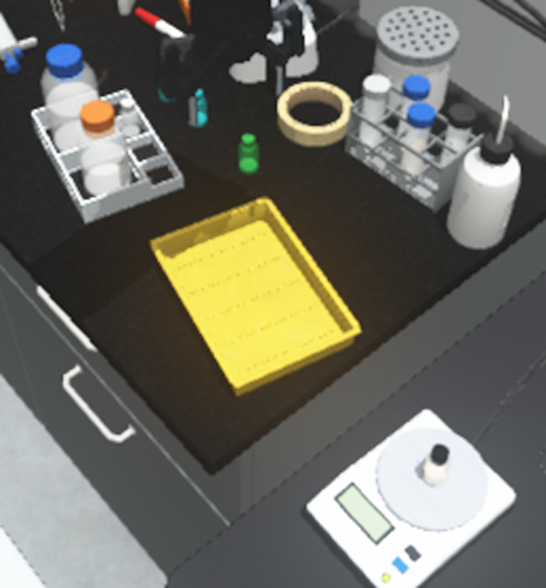

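The blue (65,60) and orange (97,115) bottles are back in their compartments, with the vial still in the rack (127,103). The tray is empty and the oil bottle is upright on the pan (435,465).

```bash
python3 -c "
from workcell import job
print(job.job_done())"
```

```text
the job is handed in; nothing more can be done
None
```

The job is handed in at about 39 s of the 122 s allowed: the oil bottle is upright in the middle of the balance pan, both tall bottles are back in their own compartments, and the white-capped vial is still in the rack.

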